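Make up the recut kit tray at the microtome

ROBOT

A 6-joint arm with a two-finger parallel gripper is mounted at the origin on a cart in front of the work surface, level with it; the furniture and walls round the work are solid. World frame = base frame: x ahead of the robot, y to its left, z up, the work surface at z = 0. Lengths are in m, angles in rad, forces in N, time in s.
With the tool pointing down it reaches from about 0.35 to 0.8 m from the base axis. Payload 7.3 kg.
Tool frame: the origin (TCP) lies midway between the tips of the shut fingers; the grasp point (between the pads) lies 19 mm behind it; z points along the fingers, y is the line along which they close (so a half turn about z gives the same grasp; the last joint's range is limited). The gripper opens to 85 mm and grips with 20 to 120 N. Pads are 22 mm wide; open, the fingers measure 114 mm over their backs; the gripper's body (76 mm by 85 mm) begins 54 mm behind the grasp point. The pads swing forward as they close: fully open they stand 13 mm farther back than shut.
Start: joints at [1.054, 0.342, 1.524, -0, 1.275, -0.146], TCP at [0.19, 0.489, 0.231] pointing down, gripper open.
Joint ranges: [-2.53, 2.53], [-0.77, 2.02], [0.04, 2.7], [-1, 4.14], [0.28, 2.66], [-3.11, 3.11]. Speed limits (rad/s): [2.57, 2.57, 3.14, 3.14, 3.14, 3.14].

INTERFACE

Orientations are given as a unit quaternion [x, y, z, w].
In Python, from station import arm gives the robot as it stands.
- The arm moves only by the tool apply_moves, never from a script. Its argument "motion" is one flat list of numbers, 7 for each row, row after row: the turn, a rotation vector about the tool's x, y, z in rad, then the shift along the tool's x, y, z in m, then the finger opening in m, from 0 to 0.0854. In form: [ax, ay, az, x, y, z, fingers, ax, ay, az, x, y, z, fingers, ...]. A call has 1 to 20 rows; each row shifts and turns the commanded pose from where the row before left it, along the tool's axes as they then stand; what a row does not reach is not made up. A row lasts 1/10 s, in which the tool goes at most 50 mm and 8.59 degrees, less where a joint would pass 70% of its speed; a pose out of reach is approached as far as the arm can. A call with a gripper value outside its range is refused whole. The fingers move at their own pace and stop on an object; "newtons" is the grip in N (left out, the last holds). Time passes only in rows, so rows that do not move let the fingers close. It gives the time, the measured TCP pose, the force, the opening and the grip force at its end, in the units of the state.
- arm.read_state(): the state, without advancing time (a new reading comes with each control period).
- arm.get_image(name): name is "scene" or "top" or "wrist"; returns a dict with "img" (420x560x3 uint8, red, green, blue), "depth" (420x560 float32, m along the optical axis (not along the pixel's ray), 0 where there is no reading), "mtx" (3x3 intrinsics, pixels), "extrinsics" (4x4, takes a point from camera to world coordinates). Camera axes: x right, y down, z forward; pixel columns grow to the right and rows downward; lengths in m; the calibration is good to about 2 mm. A picture is of the moment at which its call begins.
- arm.finish_job(): hands the job in; it is judged then, once.
The state is a dict: "clock": time; "q": joint angles; "joint_vel": joint speeds; "joint_torque": joint torques, N m; "position": TCP position; "eef_rot": TCP orientation; "wrist_force": force on the tool from outside, world axes, zero at the start; "moment": the same for the moment, N m; "width": finger opening in m; "gripper_force": force on a finger pad.
Only numpy, scipy, OpenCV 4.12 (cv2) and the standard library are available. Lean on these libraries where they do the work, as an engineer would, in place of code of your own. Each camera call takes 0.05 s, during which the arm holds its last target. There are 200 camera calls.

TASK

Make up the recut kit in the aluminium tray: put the orange-capped specimen jar, the amber dropper bottle, the blue blade dispenser and the pink cassette with its wax block each into the insert that is cut for it, right way up and fully down on the yellow floor of the pocket. Set each one down, do not let it fall. The white-capped jar and the small closed blue case do not belong to the kit: leave them standing where they are. Mind the crank handle of the microtome at the back: it sticks out over the desk, right of centre and 0.2 m up.

Things in the scene. Friction and masses are not known exactly. Their poses are not given: they have to be found in the camera images.
- orange_jar: white specimen jar with an orange screw cap, standing: body 58 mm diameter up to 50 mm, cap 61 mm diameter above, 62 mm tall in all, 0.07 kg. Origin: centre of its underside, z up its axis.
- dropper: amber glass dropper bottle with a black rubber bulb, standing: round body 33 mm diameter with straight sides up to about 60 mm, collar 24 mm diameter, bulb 13 mm diameter, 102 mm tall in all, 0.07 kg. Grip the body high, 50 to 58 mm above its foot, so that the bulb stays clear of the palm. Origin: centre of its underside, z up.
- dispenser: bright blue blade dispenser, an oblong box with a window in one long side, lying on its base: 32 mm along its x, 63 mm along its y, 30 mm tall, 0.075 kg. The window (above 15 mm) is in its -x side; it is taken across the 32 mm, either way round. Origin: centre of its underside, z up.
- wax_block: embedding cassette with a wax block: pink frame 28 mm along its x, 41 mm along its y, 5 mm thick, lying flat; on it a whitish wax block 24 mm by 29 mm, to 13 mm above the frame's underside, 0.015 kg. It is taken across the 28 mm. Origin: centre of the frame's underside, z up.
- white_jar: look-alike that stays: smaller specimen jar with a white cap, 51 mm diameter, 55 mm tall, standing. Origin: centre of its underside.
- blue_case: look-alike that stays: small plain blue case, closed on all sides, 26 mm by 38 mm, 24 mm tall. Origin: centre of its underside.
- insert_large_well: 80 mm square grey insert, one of four side by side (82 mm pitch, 2 by 2, any arrangement) in a 176 mm aluminium tray, rim 13 mm high. It has one large round well for the jar, centred: 71 mm diameter, 16 mm deep, 3 mm bevel, yellow floor 6 mm above its origin. Fixed; top 22 mm over its origin (centre of its underside, 3 mm above the desk); x, y along its sides.
- insert_small_well: 80 mm square grey insert in the same tray, with one small round well for the dropper bottle, centred: 44 mm diameter, 16 mm deep, 3 mm bevel, yellow floor 6 mm above its origin. Fixed; top 22 mm over its origin (centre of its underside, 3 mm above the desk); x, y along its sides.
- insert_long_nest: 80 mm insert in the same tray, with the long pocket for the dispenser, centred: 42 mm along x, 71 mm along y, 10 mm deep, 3 mm bevel, yellow floor 12 mm above its origin. A finger channel 44 mm wide, as deep, crosses the insert along x. Fixed; top 22 mm over its origin (centre of its underside, 3 mm above the desk); x, y along its sides.
- insert_short_nest: 80 mm insert in the same tray, with the short pocket for the wax-block cassette, centred: 38 mm along x, 51 mm along y, 10 mm deep, 3 mm bevel, yellow floor 12 mm above its origin. A finger channel 34 mm wide, as deep, crosses the insert along x. Fixed; top 22 mm over its origin (centre of its underside, 3 mm above the desk); x, y along its sides.
Things that resemble listed ones, but are neither listed nor needed, are in the scene too. There is more than one size of the dispenser; the one meant has the size given above.

How it is judged:
At the end, for the whole second after the job is handed in: All four kit items in their own inserts, each within 10 mm of the centre, on the pocket floor within 4 mm, upright within 0.12 rad, at rest (oblong ones along the pocket within 0.35 rad); white-capped jar and blue case upright, at rest, within 30 mm of their start (horizontal distance between orange_jar and insert_large_well below 0.01 m and z of orange_jar in the frame of insert_large_well between 0.003 and 0.01 m and angle between each of orange_jar, dropper, dispenser, wax_block, white_jar, blue_case's own z axis and vertical below 0.12 rad and linear speed of each of orange_jar, dropper, dispenser, wax_block, white_jar, blue_case below 0.02 m/s and horizontal distance between dropper and insert_small_well below 0.01 m and z of dropper in the frame of insert_small_well between 0.003 and 0.01 m and horizontal distance between dispenser and insert_long_nest below 0.01 m and z of dispenser in the frame of insert_long_nest between 0.009 and 0.016 m and angle between the y axis of dispenser and the y axis of insert_long_nest, either way round below 0.35 rad and horizontal distance between wax_block and insert_short_nest below 0.01 m and z of wax_block in the frame of insert_short_nest between 0.009 and 0.016 m and angle between the y axis of wax_block and the y axis of insert_short_nest, either way round below 0.35 rad and distance of each of white_jar, blue_case from where it was at the start of the episode below 0.03 m); the robot touches nothing.
It fails at once if a kit item is let fall: it drops freely, clear of the fingers, still more than 12 mm above its seat ((contact force between orange_jar and the fingers below 0.05 N and height (world z) of orange_jar above 0.021 m and linear speed of orange_jar above 0.5 m/s) or (contact force between dropper and the fingers below 0.05 N and height (world z) of dropper above 0.021 m and linear speed of dropper above 0.5 m/s) or (contact force between dispenser and the fingers below 0.05 N and height (world z) of dispenser above 0.027 m and linear speed of dispenser above 0.5 m/s) or (contact force between wax_block and the fingers below 0.05 N and height (world z) of wax_block above 0.027 m and linear speed of wax_block above 0.5 m/s)).
It fails at once if the white-capped jar is carried off, pushed aside by more than 3 cm or tipped over (distance of white_jar from where it was at the start of the episode above 0.03 m or angle between white_jar's own z axis and vertical above 0.5 rad).
It fails at once if the small blue case is carried off, pushed aside by more than 3 cm or tipped over (distance of blue_case from where it was at the start of the episode above 0.03 m or angle between blue_case's own z axis and vertical above 0.5 rad).
It also fails if it takes over 112 s, if anything falls off the work surface, if the arm or the gripper's body presses on something with over 40 N, if the wrist force passes 120 N, or if a joint passes its speed limit or range.

## Working session

There is one attempt and no reset: what is moved stays moved. The work goes in short steps, Python scripts to look and compute and a tool call to move; the robot and the scene stay as the last step left them, time stands still between calls to the robot, and variables do not carry over. Pictures are saved under pics/ and viewed, at most 14 in all, crops included, and the job is handed in when it is done.

Besides the shell and the picture viewer there is one more tool, called after ">>>" as name(argument=value, ...), one argument or row to a line, values as JSON. apply_moves: Moves the arm, as the interface text tells. Its arguments: {"type":"object","properties":{"motion":{"type":"array","items":{"type":"number"}},"newtons":{"type":"number"}},"required":["motion"]}

```bash
mkdir -p pics; ls; python3 - <<'E'
from station import arm
import cv2,numpy as np
for n in ("scene","top"):
    d=arm.get_image(n); cv2.imwrite(f"pics/{n}0.png",d["img"][:,:,::-1]); np.savez(f"pics/{n}0.npz",**d)
    print(n,d["mtx"].round(1).tolist(),d["extrinsics"].round(3).tolist())
print(arm.read_state())
E
```

```text
pics
scene [[446.5, 0.0, 280.0], [0.0, 446.5, 208.1], [0.0, 0.0, 1.0]] [[-0.665, -0.426, 0.614, 0.038], [-0.747, 0.365, -0.556, 0.317], [0.013, -0.828, -0.561, 0.496], [0.0, 0.0, 0.0, 1.0]]
top [[532.7, 0.0, 283.5], [0.0, 532.7, 213.6], [0.0, 0.0, 1.0]] [[0.011, -0.99, 0.137, 0.386], [-1.0, -0.012, -0.007, -0.157], [0.009, -0.137, -0.991, 1.205], [0.0, 0.0, 0.0, 1.0]]
{'clock': 0.1, 'q': array([ 1.05397806e+00,  3.42687518e-01,  1.52487164e+00,  3.31000814e-05,
        1.27538968e+00, -1.45989842e-01]), 'joint_vel': array([-8.19202017e-04, -1.91213552e-03, -1.33000410e-03, -9.88485690e-04,
       -9.97050790e-04,  9.60975724e-05]), 'joint_torque': array([ 1.87575577e-03, -4.34442866e+01, -2.46492040e+01, -2.22541412e-04,
        4.79829381e-03, -6.07779111e-05]), 'position': array([0.19005407, 0.48903881, 0.23069496]), 'eef_rot': array([ 1.84358368e-01,  9.82858857e-01, -6.36043195e-04, -2.35599719e-04]), 'wrist_force': array([ 0.29888916, -0.51022752,  0.05379744]), 'moment': array([-0.05272863,  0.01927766, -0.0112284 ]), 'gripper_force': 0.0, 'width': 0.08526720495850384}
```

View pics/top0.png

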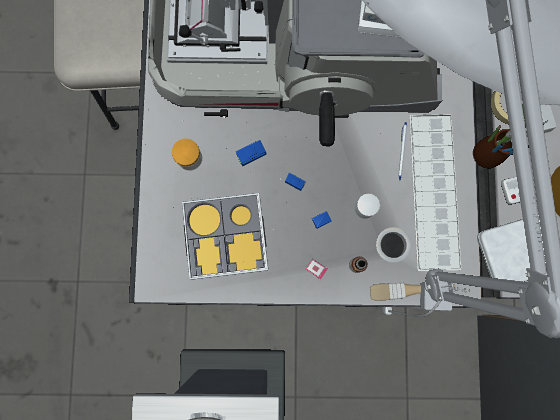

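View pics/scene0.png

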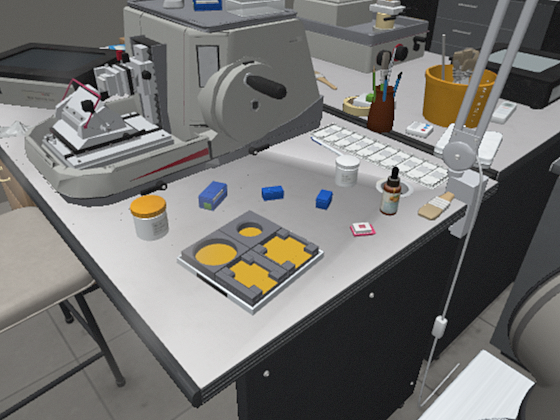

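The top view shows the orange jar at (186,152) and the tray at (225,236). The wells are upper left (large) and upper right (small), with the nests below. Three blue boxes sit at (251,152), (295,181) and (321,219), the white jar at (368,205), the cassette at (316,268) and the dropper at (359,264). The crank is at (327,118). I'll measure the blue boxes to tell them apart.

```bash
cat > h.py <<'E'
import numpy as np,cv2
def cloud(d):
    h,w=d["depth"].shape; v,u=np.mgrid[:h,:w]; K=d["mtx"]; z=d["depth"]
    p=np.stack([(u-K[0,2])/K[0,0]*z,(v-K[1,2])/K[1,1]*z,z],-1)
    return p@d["extrinsics"][:3,:3].T+d["extrinsics"][:3,3]
def plane(d,px,z):
    px=np.asarray(px,float).reshape(-1,2); K=d["mtx"]; E=d["extrinsics"]
    r=np.c_[(px[:,0]-K[0,2])/K[0,0],(px[:,1]-K[1,2])/K[1,1],np.ones(len(px))]@E[:3,:3].T
    o=E[:3,3]; return (o+r*((z-o[2])/r[:,2])[:,None])[:,:2]
def blobs(d,lo,hi,amin=30):
    hsv=cv2.cvtColor(d["img"],cv2.COLOR_RGB2HSV); m=cv2.inRange(hsv,lo,hi)
    c,_=cv2.findContours(m,cv2.RETR_EXTERNAL,cv2.CHAIN_APPROX_NONE)
    return [k for k in c if cv2.contourArea(k)>amin]
def rect(P):
    (c,s,a)=cv2.minAreaRect(np.float32(P*1000))
    if s[0]>s[1]: s=(s[1],s[0]); a-=90   # long side direction = a+90
    return np.round(c,1),np.round(s,1),round((a+90)%180,1)
E
python3 - <<'E'
import numpy as np,cv2
from h import *
for n in ("top","scene"):
    d=np.load(f"pics/{n}0.npz"); P=cloud(d)
    for name,lo,hi in (("blue",(100,150,60),(125,255,255)),("orange",(8,150,120),(28,255,255)),("pink",(150,60,120),(179,255,255))):
        for k in blobs(d,lo,hi):
            m=np.zeros(d["depth"].shape,np.uint8); cv2.drawContours(m,[k],-1,255,-1)
            q=P[m>0]; zt=np.percentile(q[:,2],80)
            if zt>.2 or zt<-.05: continue
            top=q[np.abs(q[:,2]-zt)<.006]
            print(n,name,cv2.boundingRect(k),"z",zt.round(4),"top",rect(top[:,:2]),"plane",rect(plane(d,k,zt)))
E
```

```text
top blue (312, 211, 19, 17) z 0.0263 top (array([ 537.7, -249.4]), array([24. , 36.3]), 115.9) plane (array([ 537. , -249.1]), array([24. , 36.4]), 117.3)
top blue (285, 173, 20, 17) z 0.0226 top (array([ 625.1, -190. ]), array([21.8, 41.2]), 61.9) plane (array([ 623.5, -189.5]), array([23.3, 41.5]), 61.6)
top blue (236, 140, 30, 26) z 0.0314 top (array([690.5, -88.1]), array([31.1, 60.1]), 117.4) plane (array([686.9, -89.2]), array([36.2, 61.2]), 118.0)
top orange (172, 139, 27, 26) z 0.0642 top (array([679.1,  53.2]), array([57.1, 57.6]), 90.6) plane (array([678.6,  53. ]), array([56.3, 57.2]), 90.8)
top pink (306, 259, 21, 20) z 0.0137 top (array([ 428.4, -238.4]), array([27.1, 35.8]), 55.6) plane (array([ 428. , -238.5]), array([28. , 40.7]), 55.7)
scene blue (316, 190, 16, 19) z 0.0221 top (array([ 533.6, -250.8]), array([24.4, 38.1]), 116.5) plane (array([ 525.8, -238.5]), array([27.6, 65.7]), 124.4)
scene blue (262, 186, 21, 14) z 0.018 top (array([ 622.7, -189.8]), array([23. , 40.2]), 61.7) plane (array([ 613.5, -181.8]), array([40.7, 49. ]), 140.2)
scene blue (206, 182, 20,
[... 814 characters left out ...]
 60.]), 115.5) plane (array([673.,  57.]), array([62.2, 64.1]), 101.4)
scene orange (477, 70, 20, 22) z 0.1232 top (array([ 543.1, -877.1]), array([ 32.1, 156.8]), 112.5) plane (array([ 538. , -861.8]), array([ 32.9, 199.2]), 111.8)
scene orange (426, 65, 42, 62) z 0.1113 top (array([ 642.9, -820.6]), array([ 86.4, 188.2]), 130.8) plane (array([ 580.5, -743.3]), array([103.9, 473.4]), 123.5)
scene pink (350, 224, 26, 13) z 0.0038 top (array([ 427.4, -242.2]), array([36.1, 42.8]), 58.4) plane (array([ 424.2, -237.7]), array([31.4, 43.6]), 58.6)
scene pink (72, 79, 28, 18) z 0.1753 top (array([996.5,   7.6]), array([  3.3, 140.3]), 0.6) plane (array([993.5,   8.4]), array([  5.6, 138.4]), 0.3)
```

```bash
python3 - <<'E'
import cv2
i=cv2.imread("pics/top0.png")[125:290,165:415]; j=cv2.imread("pics/scene0.png")[170:245,180:420]
a=cv2.resize(i,(800,528),interpolation=cv2.INTER_CUBIC); cv2.imwrite("pics/c_top.png",a)
E
```

```text
(no output)
```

View pics/c_top.png

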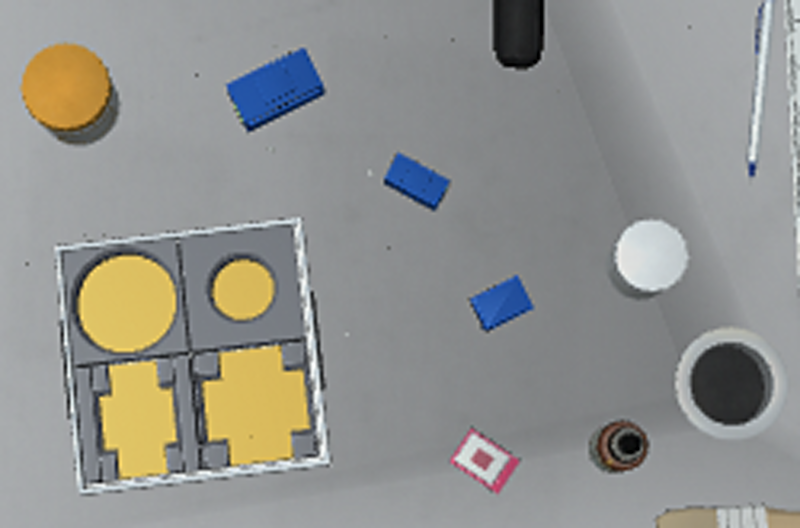

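The blue boxes, by measured size:
- **(251,152):** about 61×31 mm, top at 30 mm, dark window strip and the long shape. This fits the 63×32×30 dispenser.
- **(295,181):** 41×23 mm with the same strip. It is the small-size dispenser, so not wanted.
- **(321,219):** 36×24 mm, plain. It is the blue case, which stays.

The crop confirms this. In the tray, the large well is top left, the small well top right, the short nest bottom left (yellow 47×82) and the long nest bottom right (67×82). Next I'll measure the tray fit, the dropper and the obstacles.

```bash
python3 - <<'E'
import numpy as np,cv2
from h import *
for n in ("top","scene"):
    d=np.load(f"pics/{n}0.npz"); P=cloud(d)
    print(n)
    for k in blobs(d,(15,80,120),(32,255,255),60):
        m=np.zeros(d["depth"].shape,np.uint8); cv2.drawContours(m,[k],-1,255,-1)
        z=np.median(P[m>0][:,2])
        if not -.01<z<.03: continue
        z0=.009 if z<.012 else .015
        print(" yellow",cv2.boundingRect(k),z.round(4),rect(plane(d,k,z0)))
    R=(abs(P[...,0]-.5)<.15)&(abs(P[...,1]+.04)<.15)
    T=R&(P[...,2]>.018)&(P[...,2]<.035)&(d["img"].max(-1)<150)&(d["img"].max(-1)-d["img"].min(-1).astype(int)<40)
    print(" insert tops",rect(P[T][:,:2]), np.median(P[T][:,2]).round(4))
    for nm,c,r,bands in (("dropper",(.43,-.335),.03,((.085,.12),(.06,.075),(.03,.06))),("whitejar",(.57,-.35),.05,((.045,.07),)),("mug",(.47,-.41),.055,((.04,.2),))):
        Q=P[np.hypot(P[...,0]-c[0],P[...,1]-c[1])<r]
        for b in bands:
            q=Q[(Q[:,2]>b[0])&(Q[:,2]<b[1])]
            if len(q)>3: print(" ",nm,b,len(q),((q.min(0)+q.max(0))/2).round(4),np.ptp(q,0).round(3),q[:,2].max().round(3))
    for nm,R in (("crank",(P[...,0]>.6)&(P[...,0]<.8)&(P[...,1]<-.15)&(P[...,1]>-.35)&(P[...,2]>.1)),("lamp",(P[...,0]<.6)&(P[...,0]>.2)&(P[...,1]<-.42)&(P[...,1]>-.75)&(P[...,2]>.12))):
        q=P[R]
        if len(q): print(nm,len(q),np.percentile(q,[1,50,99],axis=0).round(3).tolist())
E
```

```text
top
 yellow (196, 238, 24, 37) 0.0161 (array([453.7,   2.9]), array([50.8, 79. ]), 7.6)
 yellow (228, 233, 34, 38) 0.0159 (array([464.7, -78.7]), array([71.6, 79.2]), 7.8)
 yellow (231, 206, 20, 19) 0.0101 (array([546.8, -68.1]), array([41.6, 41.8]), 64.1)
 yellow (189, 205, 31, 30) 0.0101 (array([535.8,  14.5]), array([66.1, 67.9]), 90.7)
 insert tops (array([500.2, -33.4]), array([162.6, 174.3]), 97.5) 0.0251
  dropper (0.085, 0.12) 35 [ 0.4379 -0.3284  0.097 ] [0.013 0.012 0.012] 0.103
  dropper (0.06, 0.075) 64 [ 0.4372 -0.3287  0.0674] [0.03  0.028 0.015] 0.075
  dropper (0.03, 0.06) 70 [ 0.4367 -0.3276  0.0452] [0.032 0.032 0.03 ] 0.06
  whitejar (0.045, 0.07) 416 [ 0.5673 -0.3493  0.0532] [0.049 0.049 0.016] 0.061
crank 7302 [[0.668, -0.349, 0.109], [0.767, -0.287, 0.232], [0.8, -0.174, 0.559]]
lamp 9569 [[0.334, -0.504, 0.126], [0.429, -0.485, 0.534], [0.597, -0.448, 0.603]]
scene
 yellow (230, 260, 48, 35) 0.014 (array([451.9,  -1. ]), array([47.5, 80.4]), 7.0)
 yellow (195, 243, 42, 23) 0.0079 (array([538.4,   8.3]), array([59.4, 62.5]), 22.5)
 yellow (263, 236, 49, 33) 0.0138 (array([462.7, -82.7]), array([66.4, 80.5]), 7.6)
 yellow (239, 227, 23, 10) 0.0079 (array([550.1, -73.8]), array([30.4, 34.9]), 89.2)
 yellow (343, 98, 28, 18) 0.0178 (array([ 812.2, -678. ]), array([ 77. , 130.5]), 129.0)
 insert tops (array([537.5, -29.4]), array([165.4, 245.9]), 7.0) 0.0229
  dropper (0.085, 0.12) 52 [ 0.4337 -0.328   0.0931] [0.012 0.012 0.014] 0.1
  dropper (0.06, 0.075) 106 [ 0.4333 -0.3276  0.0676] [0.022 0.022 0.015] 0.075
  dropper (0.03, 0.06) 274 [ 0.4328 -0.3259  0.0449] [0.031 0.03  0.03 ] 0.06
  whitejar (0.045, 0.07) 274 [ 0.5638 -0.3499  0.05  ] [0.049 0.05  0.01 ] 0.055
crank 6503 [[0.66, -0.346, 0.102], [0.774, -0.242, 0.204], [0.799, -0.168, 0.304]]
lamp 3373 [[0.345, -0.506, 0.122], [0.382, -0.489, 0.255], [0.411, -0.47, 0.373]]
```

>>> apply_moves(
  motion=[0, 0, 0, -0.034, -0.0128, 0, 0.085, 0, 0, 0, -0.034, -0.0128, 0, 0.085, 0, 0, 0, -0.034, -0.0128, 0, 0.085, 0, 0, 0, -0.034, -0.0128, 0, 0.085, 0, 0, 0, -0.034, -0.0128, 0, 0.085, 0, 0, 0, -0.034, -0.0128, 0, 0.085, 0, 0, 0, -0.034, -0.0128, 0, 0.085, 0, 0, 0, -0.034, -0.0128, 0, 0.085, 0, 0, 0, -0.034, -0.0128, 0, 0.085, 0, 0, 0, -0.034, -0.0128, 0, 0.085, 0, 0, 0, -0.034, -0.0128, 0, 0.085, 0, 0, 0, -0.034, -0.0128, 0, 0.085, 0, 0, 0, -0.034, -0.0128, 0, 0.085, 0, 0, 0, -0.034, -0.0128, 0, 0.085, 0, 0, 0, -0.034, -0.0128, 0, 0.085, 0, 0, 0, -0.034, -0.0128, 0, 0.085, 0, 0, 0, -0.034, -0.0128, 0, 0.085, 0, 0, 0, -0.034, -0.0128, 0, 0.085, 0, 0, 0, 0, 0, 0, 0.085],
  newtons=40,
)

```text
clock: 2.0
position: [0.6792, 0.049, 0.2293]
eef_rot: [0.186, 0.982, -0.001, -0.0]
wrist_force: [-0.6, -0.8, -0.4]
width: 0.0851
gripper_force: 0.0
```

```bash
cat >> h.py <<'E'
def go(x,y,z,phi=None):
    """print tool-axis shift from the measured pose to world x,y,z (m); phi: closing-axis yaw in deg"""
    from station import arm
    from scipy.spatial.transform import Rotation as R
    s=arm.read_state(); M=R.from_quat(s["eef_rot"]).as_matrix(); p=s["position"]
    f=np.degrees(np.arctan2(M[1,1],M[0,1]))
    print("pos",p.round(4),"yaw",f.round(2),"z-axis",M[:,2].round(4),"t",s["clock"],"w",round(s["width"],4))
    print(" shift",(M.T@(np.array([x,y,z])-p)).round(4),"turn az",None if phi is None else np.radians((f-phi+90)%180-90).round(4))
E
python3 - <<'E'
from station import arm
from h import *
d=arm.get_image("wrist"); cv2.imwrite("pics/w1.png",d["img"][:,:,::-1])
print(d["extrinsics"].round(3).tolist(),d["mtx"][0])
P=cloud(d)
for k in blobs(d,(8,150,120),(28,255,255),200):
    m=np.zeros(P.shape[:2],np.uint8); cv2.drawContours(m,[k],-1,255,-1); q=P[m>0]; print(cv2.boundingRect(k),np.median(q[:,2]),rect(plane(d,k,.062)),np.array(cv2.minEnclosingCircle(np.float32(plane(d,k,.062)))[0]))
go(.677,.0535,.2)
E
```

```text
[[0.366, 0.894, 0.258, 0.614], [0.931, -0.352, -0.102, 0.075], [-0.0, 0.277, -0.961, 0.372], [0.0, 0.0, 0.0, 1.0]] [301.27410413   0.         281.3930734 ]
(258, 163, 56, 56) 0.062203538308196527 (array([679.4,  54.2]), array([58.1, 59.1]), 158.5) [0.67907864 0.05430958]
(125, 94, 34, 40) 0.009630604260287667 (array([555.3, -48.6]), array([32.8, 35.1]), 132.1) [ 0.55601835 -0.04772397]
(173, 41, 61, 69) 0.009668886819708955 (array([546.6,  22.1]), array([57.1, 59.6]), 152.8) [0.54698074 0.02245774]
(131, 0, 62, 45) 0.015516866931116341 (array([492.6,   7.2]), array([35.2, 52.7]), 68.5) [0.48651749 0.00958508]
(56, 0, 77, 87) 0.015466273527996788 (array([484.2, -59.2]), array([60.1, 67.4]), 7.5) [ 0.48428446 -0.05875815]
pos [0.6778 0.0509 0.2295] yaw 68.6 z-axis [-0.0021  0.     -1.    ] t 2.05 w 0.0853
 shift [0.0016 0.0021 0.0295] turn az None
```

View pics/w1.png

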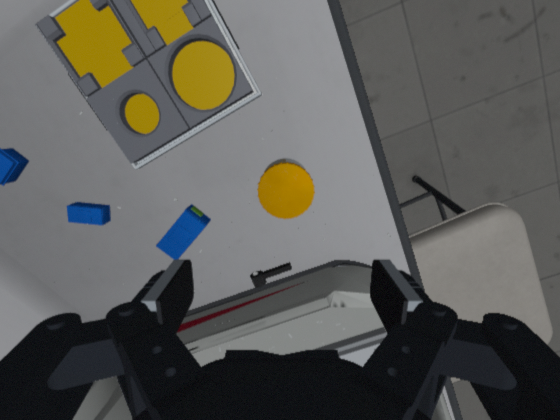

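The wrist view has the jar cap at (286,190). It reads (0.679, 0.054), which agrees with the other views.

>>> apply_moves(
  motion=[0, 0, 0, 0.001, 0.003, 0.025, 0.085, 0, 0, 0, 0, 0, 0.035, 0.085, 0, 0, 0, 0, 0, 0.035, 0.085, 0, 0, 0, 0, 0, 0.035, 0.085, 0, 0, 0, 0, 0, 0.03, 0.085, 0, 0, 0, 0, 0, 0.025, 0.085, 0, 0, 0, 0, 0, 0.016, 0.085, 0, 0, 0, 0, 0, 0, 0.085, 0, 0, 0, 0, 0, 0, 0.085],
)

```text
clock: 2.95
position: [0.6776, 0.0564, 0.0312]
eef_rot: [0.184, 0.983, 0.0, 0.0]
wrist_force: [0.8, 0.5, 0.1]
width: 0.0848
gripper_force: 0.0
```

```bash
python3 -c "
from h import *
go(.678,.054,.028)"
```

```text
pos [0.6776 0.0564 0.0312] yaw 68.78 z-axis [ 9.e-04  1.e-04 -1.e+00] t 2.95 w 0.0848
 shift [-0.0012 -0.0021  0.0032] turn az None
```

Good. Close the fingers.

>>> apply_moves(
  motion=[0, 0, 0, -0.001, -0.002, 0.002, 0.085, 0, 0, 0, 0, 0, 0, 0.05, 0, 0, 0, 0, 0, 0, 0.05, 0, 0, 0, 0, 0, 0, 0.05, 0, 0, 0, 0, 0, 0, 0.05, 0, 0, 0, 0, 0, 0, 0.05, 0, 0, 0, 0, 0, 0, 0.05],
  newtons=40,
)

```text
clock: 3.65
position: [0.6782, 0.0537, 0.0296]
eef_rot: [0.184, 0.983, 0.0, 0.001]
wrist_force: [-0.8, -0.5, 6.3]
width: 0.059
gripper_force: 42.8
```

>>> apply_moves(
  motion=[0, 0, 0, 0, 0, -0.01, 0.05, 0, 0, 0, 0, 0, -0.03, 0.05, 0, 0, 0, 0, 0, -0.03, 0.05, 0, 0, 0, 0, 0, -0.03, 0.05, 0, 0, 0, 0, 0, -0.02, 0.05, 0, 0, 0, 0, 0, 0, 0.05],
)

```text
clock: 4.25
position: [0.6792, 0.0538, 0.1524]
eef_rot: [0.184, 0.983, 0.001, 0.003]
wrist_force: [0.3, -0.0, -0.4]
width: 0.059
gripper_force: 43.2
```

```bash
cat > tray.py <<'E'
from station import arm
from h import *
d=arm.get_image("wrist"); P=cloud(d)
for k in blobs(d,(15,80,80),(32,255,255),200):
    m=np.zeros(P.shape[:2],np.uint8); cv2.drawContours(m,[k],-1,255,-1); z=np.median(P[m>0][:,2])
    if -.01<z<.03: print(cv2.boundingRect(k),z.round(4),rect(plane(d,k,.009 if z<.012 else .015)))
cv2.imwrite("pics/last.png",d["img"][:,:,::-1])
E
python3 tray.py; python3 -c "
from h import *
go(.535,.0135,.15)"
```

```text
(75, 85, 44, 52) 0.0096 (array([544.9, -70.7]), array([39.7, 39.8]), 109.1)
(135, 16, 80, 91) 0.0097 (array([534.8,  12.4]), array([67.7, 71.2]), 150.9)
(113, 0, 42, 20) 0.0155 (array([489.9,   1.5]), array([13.4, 32.9]), 68.8)
(0, 0, 82, 76) 0.0155 (array([480.3, -81.5]), array([55.2, 67.8]), 68.8)
pos [0.6782 0.0538 0.1499] yaw 68.76 z-axis [ 3.2e-03  1.0e-04 -1.0e+00] t 4.3 w 0.0589
 shift [ 0.1188 -0.0894 -0.0006] turn az None
```

>>> apply_moves(
  motion=[0, 0, 0, 0.02, -0.015, 0, 0.05, 0, 0, 0, 0.02, -0.015, 0, 0.05, 0, 0, 0, 0.02, -0.015, 0, 0.05, 0, 0, 0, 0.02, -0.015, 0, 0.05, 0, 0, 0, 0.02, -0.015, 0, 0.05, 0, 0, 0, 0.019, -0.0145, 0, 0.05, 0, 0, 0, 0, 0, 0.03, 0.05, 0, 0, 0, 0, 0, 0.03, 0.05, 0, 0, 0, 0, 0, 0.02, 0.05, 0, 0, 0, 0, 0, 0, 0.05, 0, 0, 0, 0, 0, 0, 0.05],
)

```text
clock: 5.4
position: [0.5335, 0.0136, 0.0676]
eef_rot: [0.184, 0.983, -0.0, -0.001]
wrist_force: [-0.8, -0.2, -0.1]
width: 0.0588
gripper_force: 43.3
```

```bash
python3 tray.py; python3 -c "
from h import *
go(.5345,.013,.0386)"
```

```text
(155, 260, 37, 34) 0.0097 (array([537.6, -77. ]), array([18.9, 34.6]), 122.7)
(231, 184, 101, 54) 0.0098 (array([522.8,  18.5]), array([38.1, 71.1]), 68.1)
(46, 118, 126, 132) 0.0156 (array([465.1, -80.4]), array([69.2, 79.4]), 7.5)
(159, 49, 113, 143) 0.0157 (array([454.1,   2.3]), array([51.6, 79.5]), 7.5)
pos [0.5343 0.0135 0.0685] yaw 68.75 z-axis [-1.e-04  1.e-04 -1.e+00] t 5.45 w 0.0592
 shift [-0.0004 -0.0004  0.0299] turn az None
```

View pics/last.png

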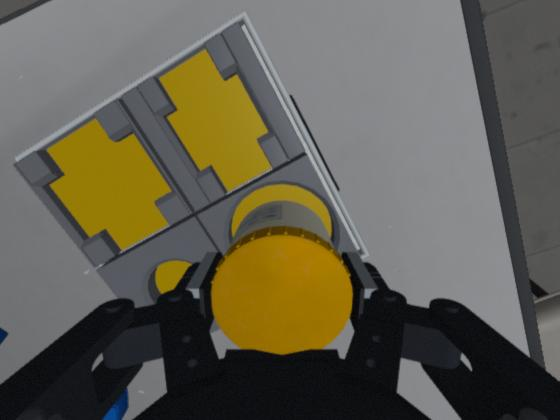

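The jar at (283,290) sits over the large well. Lower it and watch the force.

>>> apply_moves(
  motion=[0, 0, 0, 0, 0, 0.01, 0.05, 0, 0, 0, 0, 0, 0.01, 0.05, 0, 0, 0, 0, 0, 0.005, 0.05, 0, 0, 0, 0, 0, 0.004, 0.05, 0, 0, 0, 0, 0, 0, 0.05, 0, 0, 0, 0, 0, 0, 0.05],
)

```text
clock: 6.05
position: [0.5343, 0.0135, 0.0393]
eef_rot: [0.184, 0.983, 0.0, 0.0]
wrist_force: [0.1, 0.4, -0.9]
width: 0.0592
gripper_force: 43.3
```

>>> apply_moves(
  motion=[0, 0, 0, 0, 0, 0.002, 0.05, 0, 0, 0, 0, 0, 0, 0.05, 0, 0, 0, 0, 0, 0, 0.05],
)

```text
clock: 6.35
position: [0.5345, 0.0135, 0.0386]
eef_rot: [0.184, 0.983, 0.0, 0.001]
wrist_force: [-3.3, 0.9, 10.3]
width: 0.0591
gripper_force: 44.1
```

>>> apply_moves(
  motion=[0, 0, 0, 0, 0, 0, 0.085, 0, 0, 0, 0, 0, 0, 0.085, 0, 0, 0, 0, 0, 0, 0.085, 0, 0, 0, 0, 0, -0.015, 0.085, 0, 0, 0, 0, 0, -0.025, 0.085, 0, 0, 0, 0, 0, -0.03, 0.085, 0, 0, 0.119, 0, 0, -0.03, 0.085, 0, 0, 0.119, 0, 0, -0.03, 0.085, 0, 0, 0.119, 0, 0, -0.02, 0.085, 0, 0, 0.119, 0, 0, -0.02, 0.085, 0, 0, 0.119, 0, 0, 0, 0.085, 0, 0, 0.119, 0, 0, 0, 0.085, 0, 0, 0.119, 0, 0, 0, 0.085, 0, 0, 0.119, 0, 0, 0, 0.085, 0, 0, 0.119, 0, 0, 0, 0.085, 0, 0, 0, 0, 0, 0, 0.085],
)

```text
clock: 7.95
position: [0.5341, 0.0135, 0.2071]
eef_rot: [0.66, 0.751, -0.0, -0.0]
wrist_force: [0.0, 0.0, -0.3]
width: 0.0849
gripper_force: 0.0
```

```bash
python3 tray.py; python3 -c "
from h import *
go(.436,-.328,.21,7.6)"
```

```text
(265, 240, 36, 31) 0.0098 (array([546.9, -70.3]), array([40.8, 41.5]), 54.1)
(181, 229, 68, 54) 0.0156 (array([465.3, -79.6]), array([69.9, 79.8]), 8.1)
(174, 167, 72, 45) 0.0156 (array([454.4,   2.2]), array([50.9, 79.9]), 7.3)
pos [0.5341 0.0135 0.2071] yaw 7.53 z-axis [-3.e-04  2.e-04 -1.e+00] t 8.0 w 0.0852
 shift [-0.3257 -0.142  -0.0029] turn az -0.0012
```

>>> apply_moves(
  motion=[0, 0, 0, -0.0271, -0.0118, 0, 0.085, 0, 0, 0, -0.0271, -0.0118, 0, 0.085, 0, 0, 0, -0.0271, -0.0118, 0, 0.085, 0, 0, 0, -0.0271, -0.0118, 0, 0.085, 0, 0, 0, -0.0271, -0.0118, 0, 0.085, 0, 0, 0, -0.0271, -0.0118, 0, 0.085, 0, 0, 0, -0.0271, -0.0118, 0, 0.085, 0, 0, 0, -0.0271, -0.0118, 0, 0.085, 0, 0, 0, -0.0271, -0.0118, 0, 0.085, 0, 0, 0, -0.0271, -0.0118, 0, 0.085, 0, 0, 0, -0.0271, -0.0118, 0, 0.085, 0, 0, 0, -0.0271, -0.0118, 0, 0.085, 0, 0, 0, 0, 0, 0, 0.085, 0, 0, 0, 0, 0, 0, 0.085],
)

```text
clock: 9.4
position: [0.4353, -0.3274, 0.2069]
eef_rot: [0.66, 0.751, 0.0, -0.0]
wrist_force: [0.2, 0.6, -0.1]
width: 0.085
gripper_force: 0.0
```

```bash
python3 - <<'E'
from station import arm
from h import *
d=arm.get_image("wrist"); cv2.imwrite("pics/w2.png",d["img"][:,:,::-1]); P=cloud(d)
for c,r,b in (((.436,-.328),.03,(.085,.12)),((.436,-.328),.03,(.061,.075)),((.436,-.328),.03,(.02,.06)),((.47,-.41),.06,(.04,.15))):
    q=P[np.hypot(P[...,0]-c[0],P[...,1]-c[1])<r]; q=q[(q[:,2]>b[0])&(q[:,2]<b[1])]
    if len(q): print(b,len(q),((q.min(0)+q.max(0))/2).round(4),np.ptp(q,0).round(3),q[:,2].max().round(3))
for k in blobs(d,(140,60,100),(179,255,255),200): print("pink",cv2.boundingRect(k),rect(plane(d,k,.005)))
go(.436,-.328,.04,7.6)
E
```

```text
(0.085, 0.12) 200 [ 0.4382 -0.3283  0.0935] [0.013 0.013 0.017] 0.102
(0.061, 0.075) 155 [ 0.4379 -0.3256  0.0679] [0.029 0.022 0.014] 0.075
(0.02, 0.06) 352 [ 0.4382 -0.3281  0.0404] [0.033 0.033 0.039] 0.06
pink (264, 83, 44, 47) (array([ 428.9, -238.9]), array([28.2, 41.1]), 56.8)
pos [ 0.4355 -0.3267  0.207 ] yaw 7.47 z-axis [-2.e-04  9.e-04 -1.e+00] t 9.45 w 0.0848
 shift [-0.0015  0.0003  0.167 ] turn az -0.0023
```

View pics/w2.png

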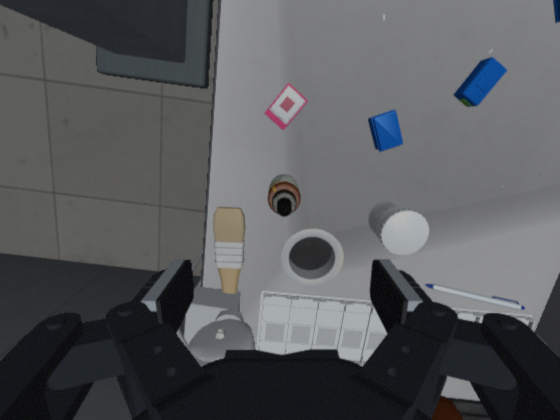

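The dropper stands at (284,203) with the mug clear behind it. Descend with the closing axis along world x.

>>> apply_moves(
  motion=[0, 0, 0, -0.0016, 0.0023, 0.02, 0.06, 0, 0, 0, 0, 0, 0.03, 0.06, 0, 0, 0, 0, 0, 0.03, 0.06, 0, 0, 0, 0, 0, 0.03, 0.06, 0, 0, 0, 0, 0, 0.03, 0.06, 0, 0, 0, 0, 0, 0.02, 0.06, 0, 0, 0, 0, 0, 0.011, 0.06, 0, 0, 0, 0, 0, 0, 0.06, 0, 0, 0, 0, 0, 0, 0.06, 0, 0, 0, 0, 0, 0, 0.025, 0, 0, 0, 0, 0, 0, 0.025, 0, 0, 0, 0, 0, 0, 0.025, 0, 0, 0, 0, 0, 0, 0.025, 0, 0, 0, 0, 0, 0, 0.025, 0, 0, 0, 0, 0, 0, 0.025],
)

```text
clock: 10.95
position: [0.4385, -0.329, 0.0375]
eef_rot: [0.66, 0.751, -0.0, 0.001]
wrist_force: [-0.8, 1.1, 6.9]
width: 0.0308
gripper_force: 39.5
```

>>> apply_moves(
  motion=[0, 0, 0, 0, 0, -0.01, 0.025, 0, 0, 0, 0, 0, -0.03, 0.025, 0, 0, 0, 0, 0, -0.03, 0.025, 0, 0, 0, 0, 0, -0.03, 0.025, 0, 0, 0, 0, 0, -0.02, 0.025, 0, 0, 0, 0, 0, 0, 0.025],
)

```text
clock: 11.55
position: [0.4393, -0.3297, 0.1599]
eef_rot: [0.66, 0.751, -0.0, 0.003]
wrist_force: [-0.2, 0.3, 0.2]
width: 0.031
gripper_force: 39.9
```

```bash
python3 -c "
from h import *
go(.546,-.0695,.157,7.6)"
```

```text
pos [ 0.4393 -0.3297  0.1599] yaw 7.4 z-axis [ 0.0049 -0.0047 -1.    ] t 11.55 w 0.031
 shift [0.2443 0.1393 0.0022] turn az -0.0035
```

>>> apply_moves(
  motion=[0, 0, 0, 0.0244, 0.0139, 0, 0.025, 0, 0, 0, 0.0244, 0.0139, 0, 0.025, 0, 0, 0, 0.0244, 0.0139, 0, 0.025, 0, 0, 0, 0.0244, 0.0139, 0, 0.025, 0, 0, 0, 0.0244, 0.0139, 0, 0.025, 0, 0, 0, 0.0244, 0.0139, 0, 0.025, 0, 0, 0, 0.0244, 0.0139, 0, 0.025, 0, 0, 0, 0.0244, 0.0139, 0, 0.025, 0, 0, 0, 0.0244, 0.0139, 0, 0.025, 0, 0, 0, 0.0244, 0.0139, 0, 0.025, 0, 0, 0, 0, 0, 0.03, 0.025, 0, 0, 0, 0, 0, 0.03, 0.025, 0, 0, 0, 0, 0, 0, 0.025, 0, 0, 0, 0, 0, 0, 0.025],
)

```text
clock: 12.95
position: [0.5441, -0.0686, 0.0959]
eef_rot: [0.66, 0.751, -0.0, -0.001]
wrist_force: [-1.7, -0.9, -0.4]
width: 0.0311
gripper_force: 39.9
```

```bash
python3 tray.py; python3 -c "
from h import *
go(.546,-.0695,.0465,7.6)"
```

```text
(256, 192, 56, 40) 0.0097 (array([546.3, -63.5]), array([30.1, 44.4]), 179.6)
(124, 174, 107, 87) 0.0156 (array([465. , -79.3]), array([70.2, 79.6]), 7.4)
(107, 67, 118, 78) 0.0156 (array([454.1,   2.6]), array([51.2, 79.6]), 7.4)
pos [ 0.5449 -0.0689  0.0969] yaw 7.37 z-axis [ 5.e-04 -0.e+00 -1.e+00] t 13.0 w 0.0311
 shift [-0.0007  0.001   0.0504] turn az -0.004
```

View pics/last.png

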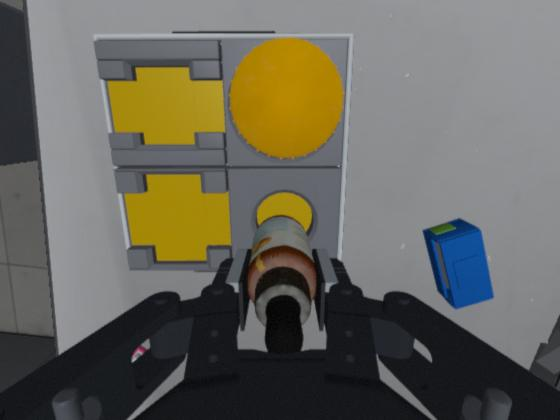

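The jar is seated at (286,100). The dropper is above the small well at (284,215), so lower it.

>>> apply_moves(
  motion=[0, 0, 0, -0.0007, 0.001, 0.015, 0.025, 0, 0, 0, 0, 0, 0.015, 0.025, 0, 0, 0, 0, 0, 0.01, 0.025, 0, 0, 0, 0, 0, 0.006, 0.025, 0, 0, 0, 0, 0, 0.004, 0.025, 0, 0, 0, 0, 0, 0, 0.025, 0, 0, 0, 0, 0, 0, 0.025],
)

```text
clock: 13.7
position: [0.546, -0.0694, 0.0468]
eef_rot: [0.66, 0.751, 0.0, 0.0]
wrist_force: [0.3, -0.5, -0.7]
width: 0.0309
gripper_force: 39.9
```

>>> apply_moves(
  motion=[0, 0, 0, 0, 0, 0.0015, 0.025, 0, 0, 0, 0, 0, 0, 0.025, 0, 0, 0, 0, 0, 0, 0.025],
)

```text
clock: 14.0
position: [0.5461, -0.0694, 0.0465]
eef_rot: [0.66, 0.751, 0.0, 0.001]
wrist_force: [-3.1, 0.1, 11.1]
width: 0.0309
gripper_force: 41.1
```

>>> apply_moves(
  motion=[0, 0, 0, 0, 0, 0, 0.055, 0, 0, 0, 0, 0, 0, 0.055, 0, 0, 0, 0, 0, 0, 0.055, 0, 0, 0, 0, 0, -0.01, 0.055, 0, 0, 0, 0, 0, -0.02, 0.055, 0, 0, 0, 0, 0, -0.03, 0.055, 0, 0, 0, 0, 0, -0.03, 0.055, 0, 0, -0.07, 0, 0, -0.03, 0.055, 0, 0, -0.07, 0, 0, -0.03, 0.055, 0, 0, -0.07, 0, 0, 0, 0.055, 0, 0, -0.07, 0, 0, 0, 0.055, 0, 0, -0.07, 0, 0, 0, 0.055, 0, 0, 0, 0, 0, 0, 0.055],
)

```text
clock: 15.3
position: [0.5456, -0.0692, 0.1954]
eef_rot: [0.519, 0.855, 0.0, 0.0]
wrist_force: [0.5, -0.8, 0.5]
width: 0.055
gripper_force: 0.0
```

```bash
cat > disp.py <<'E'
from station import arm
from h import *
d=arm.get_image("wrist"); P=cloud(d); cv2.imwrite("pics/last.png",d["img"][:,:,::-1])
for k in blobs(d,(100,150,40),(128,255,255),300):
    m=np.zeros(P.shape[:2],np.uint8); cv2.drawContours(m,[k],-1,255,-1); q=P[m>0]; zt=np.percentile(q[:,2],80); t=q[abs(q[:,2]-zt)<.004]
    if zt<.1: print(cv2.boundingRect(k),zt.round(4),rect(t[:,:2]))
E
python3 disp.py; python3 -c "
from h import *
go(.689,-.089,.19,27.4)"
```

```text
(276, 286, 37, 35) 0.0205 (array([ 625.8, -188.7]), array([21. , 41.4]), 61.9)
(367, 233, 37, 58) 0.0304 (array([690.6, -87.8]), array([30.5, 61.1]), 117.4)
pos [ 0.5456 -0.0692  0.1953] yaw 27.36 z-axis [ 4.e-04 -0.e+00 -1.e+00] t 15.35 w 0.0549
 shift [-0.0835  0.1183  0.0053] turn az -0.0007
```

>>> apply_moves(
  motion=[0, 0, 0, -0.0119, 0.0171, 0, 0.055, 0, 0, 0, -0.0119, 0.0171, 0, 0.055, 0, 0, 0, -0.0119, 0.0171, 0, 0.055, 0, 0, 0, -0.0119, 0.0171, 0, 0.055, 0, 0, 0, -0.0119, 0.0171, 0, 0.055, 0, 0, 0, -0.0119, 0.0171, 0, 0.055, 0, 0, 0, -0.0122, 0.017, 0, 0.055, 0, 0, 0, 0, 0, 0.03, 0.055, 0, 0, 0, 0, 0, 0.03, 0.055, 0, 0, 0, 0, 0, 0.03, 0.055, 0, 0, 0, 0, 0, 0.03, 0.055, 0, 0, 0, 0, 0, 0.02, 0.055, 0, 0, 0, 0, 0, 0, 0.055, 0, 0, 0, 0, 0, 0, 0.055],
)

```text
clock: 16.75
position: [0.6905, -0.0883, 0.0552]
eef_rot: [0.52, 0.854, 0.0, 0.0]
wrist_force: [1.0, -0.8, 0.9]
width: 0.0549
gripper_force: 0.0
```

```bash
python3 disp.py; python3 -c "
from h import *
go(.6903,-.0885,.002,27.4)"
```

```text
(0, 301, 26, 60) 0.0158 (array([ 549.4, -244.5]), array([ 3.5, 36.1]), 116.4)
(132, 282, 34, 25) 0.0186 (array([ 630. , -171.7]), array([ 9. , 12.1]), 152.7)
(256, 187, 53, 103) 0.0302 (array([691.1, -87.8]), array([30.6, 61.8]), 117.3)
pos [ 0.6911 -0.0885  0.0562] yaw 27.4 z-axis [ 2.e-03 -4.e-04 -1.e+00] t 16.8 w 0.0546
 shift [ 0.0005 -0.0008  0.0542] turn az -0.0001
```

View pics/last.png

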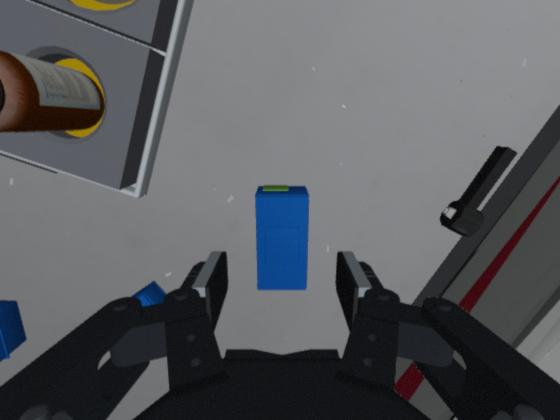

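The dispenser is centred between the fingers at (282,238), and the dropper is standing in its well. Descend and grip.

>>> apply_moves(
  motion=[0, 0, 0, 0, -0.0005, 0.02, 0.055, 0, 0, 0, 0, 0, 0.02, 0.055, 0, 0, 0, 0, 0, 0.013, 0.055, 0, 0, 0, 0, 0, 0, 0.055, 0, 0, 0, 0, 0, 0, 0.055, 0, 0, 0, 0, 0, 0, 0.02, 0, 0, 0, 0, 0, 0, 0.02, 0, 0, 0, 0, 0, 0, 0.02, 0, 0, 0, 0, 0, 0, 0.02, 0, 0, 0, 0, 0, 0, 0.02],
)

```text
clock: 17.8
position: [0.6909, -0.0887, 0.0035]
eef_rot: [0.519, 0.855, 0.001, 0.001]
wrist_force: [0.4, 0.9, 5.8]
width: 0.0312
gripper_force: 41.0
```

>>> apply_moves(
  motion=[0, 0, 0, 0, 0, -0.01, 0.02, 0, 0, 0, 0, 0, -0.03, 0.02, 0, 0, 0, 0, 0, -0.035, 0.02, 0, 0, 0, 0, 0, -0.035, 0.02, 0, 0, 0, 0, 0, -0.035, 0.02, 0, 0, 0.07, 0, 0, -0.03, 0.02, 0, 0, 0.07, 0, 0, -0.015, 0.02, 0, 0, 0.07, 0, 0, 0, 0.02, 0, 0, 0.07, 0, 0, 0, 0.02, 0, 0, 0.067, 0, 0, 0, 0.02, 0, 0, 0, 0, 0, 0, 0.02],
)

```text
clock: 18.9
position: [0.6895, -0.0885, 0.1921]
eef_rot: [0.659, 0.752, -0.0, -0.0]
wrist_force: [-0.4, -0.5, -0.5]
width: 0.0312
gripper_force: 39.8
```

```bash
python3 tray.py; python3 -c "
from h import *
go(.4652,-.0798,.19,7.5)"
```

```text
(134, 134, 34, 42) 0.01 (array([549.2, -66.4]), array([28.3, 44.2]), 113.6)
(28, 119, 77, 70) 0.0155 (array([463.4, -78.6]), array([71.4, 76.4]), 7.5)
pos [ 0.6896 -0.0885  0.192 ] yaw 7.65 z-axis [-3.e-04  1.e-04 -1.e+00] t 18.95 w 0.031
 shift [ 0.0385 -0.2213  0.0021] turn az 0.0026
```

>>> apply_moves(
  motion=[0, 0, 0, 0.0043, -0.0246, 0, 0.02, 0, 0, 0, 0.0043, -0.0246, 0, 0.02, 0, 0, 0, 0.0043, -0.0246, 0, 0.02, 0, 0, 0, 0.0043, -0.0246, 0, 0.02, 0, 0, 0, 0.0043, -0.0246, 0, 0.02, 0, 0, 0, 0.0043, -0.0246, 0, 0.02, 0, 0, 0, 0.0043, -0.0246, 0, 0.02, 0, 0, 0, 0.0043, -0.0246, 0, 0.02, 0, 0, 0, 0.0041, -0.0245, 0, 0.02, 0, 0, 0, 0, 0, 0, 0.02, 0, 0, 0, 0, 0, 0.03, 0.02, 0, 0, 0, 0, 0, 0.03, 0.02, 0, 0, 0, 0, 0, 0.03, 0.02, 0, 0, 0, 0, 0, 0.03, 0.02, 0, 0, 0, 0, 0, 0, 0.02, 0, 0, 0, 0, 0, 0, 0.02],
)

```text
clock: 20.55
position: [0.466, -0.0796, 0.0722]
eef_rot: [0.659, 0.752, 0.0, -0.0]
wrist_force: [0.6, -0.1, 0.4]
width: 0.0311
gripper_force: 40.0
```

```bash
python3 tray.py; python3 disp.py; python3 -c "
from h import *
go(.4652,-.0798,.0185,7.5)"
```

```text
(368, 199, 57, 53) 0.01 (array([544.1, -65.9]), array([27. , 43.9]), 50.5)
(222, 178, 116, 79) 0.0156 (array([464.3, -72.4]), array([56.9, 79.5]), 7.6)
(215, 58, 130, 88) 0.0157 (array([454.3,   2.7]), array([51.4, 79.5]), 7.6)
(244, 207, 75, 141) 0.0997 (array([466.8, -79. ]), array([31.3, 62.1]), 97.7)
pos [ 0.4667 -0.0799  0.0733] yaw 7.59 z-axis [ 2.8e-03 -9.0e-04 -1.0e+00] t 20.65 w 0.0308
 shift [ 0.0004 -0.0017  0.0548] turn az 0.0016
```

View pics/last.png

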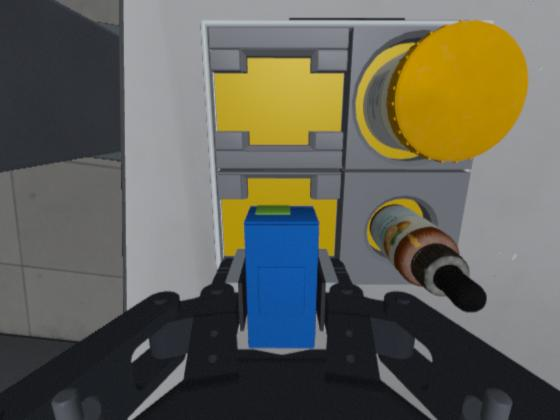

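The dispenser at (281,275) is aligned over the long nest. The jar and dropper stand in their wells. Lower it.

>>> apply_moves(
  motion=[0, 0, 0, 0.0004, -0.001, 0.015, 0.02, 0, 0, 0, 0, 0, 0.015, 0.02, 0, 0, 0, 0, 0, 0.012, 0.02, 0, 0, 0, 0, 0, 0.007, 0.02, 0, 0, 0, 0, 0, 0.004, 0.02, 0, 0, 0, 0, 0, 0, 0.02, 0, 0, 0, 0, 0, 0, 0.02],
)

```text
clock: 21.35
position: [0.4648, -0.0793, 0.0194]
eef_rot: [0.659, 0.752, 0.0, 0.001]
wrist_force: [-0.8, -0.6, -0.6]
width: 0.0312
gripper_force: 40.1
```

>>> apply_moves(
  motion=[0, 0, 0, 0, 0, 0.002, 0.02, 0, 0, 0, 0, 0, 0, 0.02, 0, 0, 0, 0, 0, 0, 0.02],
)

```text
clock: 21.65
position: [0.465, -0.0794, 0.0184]
eef_rot: [0.659, 0.752, 0.0, 0.001]
wrist_force: [-2.4, 1.0, 12.9]
width: 0.031
gripper_force: 42.3
```

>>> apply_moves(
  motion=[0, 0, 0, 0, 0, 0, 0.048, 0, 0, 0, 0, 0, 0, 0.048, 0, 0, 0, 0, 0, 0, 0.048, 0, 0, 0, 0, 0, -0.01, 0.048, 0, 0, 0, 0, 0, -0.02, 0.048, 0, 0, 0, 0, 0, -0.03, 0.048, 0, 0, 0, 0, 0, -0.03, 0.048, 0, 0, 0.12, 0, 0, -0.03, 0.048, 0, 0, 0.12, 0, 0, -0.01, 0.048, 0, 0, 0.12, 0, 0, 0, 0.048, 0, 0, 0.12, 0, 0, 0, 0.048, 0, 0, 0.12, 0, 0, 0, 0.048, 0, 0, 0.12, 0, 0, 0, 0.048, 0, 0, 0, 0, 0, 0, 0.048],
)

```text
clock: 23.05
position: [0.4643, -0.0792, 0.1473]
eef_rot: [0.882, 0.471, 0.0, 0.0]
wrist_force: [0.3, 0.2, 0.0]
width: 0.0481
gripper_force: 0.0
```

```bash
cat > wax.py <<'E'
from station import arm
from h import *
d=arm.get_image("wrist"); cv2.imwrite("pics/last.png",d["img"][:,:,::-1])
for k in blobs(d,(140,60,80),(179,255,255),200): print("pink",cv2.boundingRect(k),rect(plane(d,k,.005)))
E
python3 disp.py; python3 wax.py; python3 -c "
from h import *
go(.4288,-.2388,.12,-33.5)"
```

```text
(409, 275, 48, 32) 0.0242 (array([ 544.8, -245. ]), array([16.2, 37.1]), 126.9)
(468, 179, 37, 48) 0.0204 (array([ 625.8, -188.6]), array([22.7, 41.1]), 62.0)
(245, 167, 74, 78) 0.0451 (array([465.7, -78.4]), array([31.3, 61. ]), 97.6)
pos [ 0.4643 -0.0792  0.1471] yaw -33.5 z-axis [ 3.e-04 -0.e+00 -1.e+00] t 23.15 w 0.0477
 shift [-0.1527  0.0585  0.0271] turn az -0.0001
```

>>> apply_moves(
  motion=[0, 0, 0, -0.0254, 0.0097, 0, 0.048, 0, 0, 0, -0.0254, 0.0097, 0, 0.048, 0, 0, 0, -0.0254, 0.0097, 0, 0.048, 0, 0, 0, -0.0254, 0.0097, 0, 0.048, 0, 0, 0, -0.0254, 0.0097, 0, 0.048, 0, 0, 0, -0.0254, 0.0097, 0, 0.048, 0, 0, 0, 0, 0, 0.03, 0.048, 0, 0, 0, 0, 0, 0.03, 0.048, 0, 0, 0, 0, 0, 0.02, 0.048, 0, 0, 0, 0, 0, 0, 0.048, 0, 0, 0, 0, 0, 0, 0.048],
)

```text
clock: 24.25
position: [0.4284, -0.2384, 0.0672]
eef_rot: [0.881, 0.473, 0.0, -0.0]
wrist_force: [0.0, -0.1, -0.4]
width: 0.048
gripper_force: 0.0
```

```bash
python3 wax.py; python3 -c "
from h import *
go(.4288,-.2388,.002,-33.5)"
```

```text
pink (262, 198, 41, 56) (array([ 428.8, -238.7]), array([28.3, 41.7]), 56.4)
pos [ 0.4288 -0.2387  0.0678] yaw -33.62 z-axis [ 1.2e-03 -8.0e-04 -1.0e+00] t 24.3 w 0.0477
 shift [-0.0001 -0.0001  0.0658] turn az -0.0021
```

View pics/last.png

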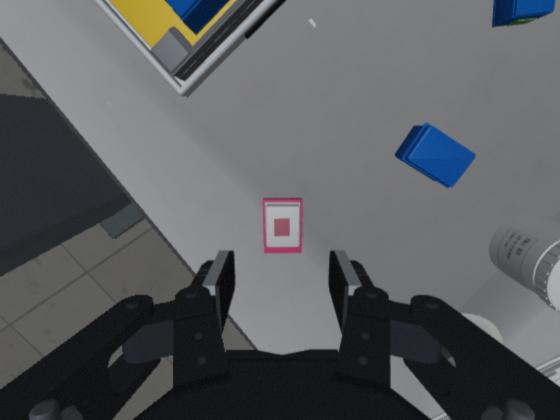

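The cassette is at (282,225), square between the fingers.

>>> apply_moves(
  motion=[0, 0, 0, 0, 0, 0.025, 0.048, 0, 0, 0, 0, 0, 0.02, 0.048, 0, 0, 0, 0, 0, 0.012, 0.048, 0, 0, 0, 0, 0, 0.008, 0.048, 0, 0, 0, 0, 0, 0, 0.048, 0, 0, 0, 0, 0, 0, 0.048, 0, 0, 0, 0, 0, 0, 0.015, 0, 0, 0, 0, 0, 0, 0.015, 0, 0, 0, 0, 0, 0, 0.015, 0, 0, 0, 0, 0, 0, 0.015, 0, 0, 0, 0, 0, 0, 0.015],
  newtons=25,
)

```text
clock: 25.4
position: [0.4287, -0.2386, 0.0026]
eef_rot: [0.882, 0.472, 0.0, 0.001]
wrist_force: [-0.8, 0.8, 6.3]
width: 0.0265
gripper_force: 24.5
```

>>> apply_moves(
  motion=[0, 0, 0, 0, 0, -0.005, 0.015, 0, 0, 0, 0, 0, -0.015, 0.015, 0, 0, 0, 0, 0, -0.025, 0.015, 0, 0, 0, 0, 0, -0.03, 0.015, 0, 0, 0, 0, 0, -0.03, 0.015, 0, 0, -0.12, 0, 0, -0.015, 0.015, 0, 0, -0.12, 0, 0, 0, 0.015, 0, 0, -0.12, 0, 0, 0, 0.015, 0, 0, -0.12, 0, 0, 0, 0.015, 0, 0, -0.12, 0, 0, 0, 0.015, 0, 0, -0.12, 0, 0, 0, 0.015, 0, 0, 0, 0, 0, 0, 0.015],
)

```text
clock: 26.6
position: [0.4281, -0.2383, 0.122]
eef_rot: [0.659, 0.753, 0.0, 0.0]
wrist_force: [0.3, 0.3, -0.4]
width: 0.0264
gripper_force: 24.7
```

```bash
python3 -c "
from h import *
go(.4542,.0024,.12,7.5)"
```

```text
pos [ 0.4281 -0.2383  0.122 ] yaw 7.62 z-axis [ 1.e-04 -0.e+00 -1.e+00] t 26.6 w 0.0264
 shift [0.2351 0.0577 0.002 ] turn az 0.0021
```

>>> apply_moves(
  motion=[0, 0, 0, 0.0235, 0.0058, 0, 0.015, 0, 0, 0, 0.0235, 0.0058, 0, 0.015, 0, 0, 0, 0.0235, 0.0058, 0, 0.015, 0, 0, 0, 0.0235, 0.0058, 0, 0.015, 0, 0, 0, 0.0235, 0.0058, 0, 0.015, 0, 0, 0, 0.0235, 0.0058, 0, 0.015, 0, 0, 0, 0.0235, 0.0058, 0, 0.015, 0, 0, 0, 0.0235, 0.0058, 0, 0.015, 0, 0, 0, 0.0235, 0.0058, 0, 0.015, 0, 0, 0, 0.0235, 0.0058, 0, 0.015, 0, 0, 0, 0, 0, 0.03, 0.015, 0, 0, 0, 0, 0, 0.03, 0.015, 0, 0, 0, 0, 0, 0, 0.015, 0, 0, 0, 0, 0, 0, 0.015],
)

```text
clock: 28.0
position: [0.4548, 0.0022, 0.0621]
eef_rot: [0.66, 0.752, -0.0, -0.0]
wrist_force: [0.1, 0.2, 0.2]
width: 0.0263
gripper_force: 24.8
```

```bash
python3 wax.py; python3 -c "
from h import *
go(.4542,.0024,.0176,7.5)"
```

```text
pink (254, 229, 56, 75) (array([459.1, -27.5]), array([40. , 59.4]), 97.5)
pos [0.4554 0.0021 0.0628] yaw 7.47 z-axis [ 1.1e-03 -1.0e-04 -1.0e+00] t 28.05 w 0.0267
 shift [ 0.0005 -0.0012  0.0452] turn az -0.0006
```

View pics/last.png

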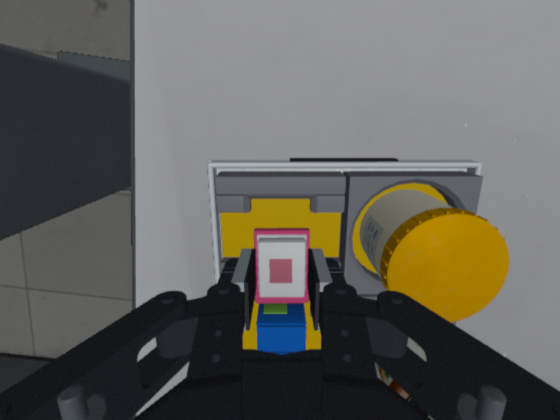

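The cassette at (281,265) is held level over the short nest. Lower it.

>>> apply_moves(
  motion=[0, 0, 0, 0.0003, -0.0007, 0.015, 0.015, 0, 0, 0, 0, 0, 0.013, 0.015, 0, 0, 0, 0, 0, 0.008, 0.015, 0, 0, 0, 0, 0, 0.005, 0.015, 0, 0, 0, 0, 0, 0.003, 0.015, 0, 0, 0, 0, 0, 0, 0.015, 0, 0, 0, 0, 0, 0, 0.015],
)

```text
clock: 28.75
position: [0.4544, 0.0024, 0.0182]
eef_rot: [0.659, 0.752, 0.0, 0.0]
wrist_force: [-1.0, -0.4, 0.3]
width: 0.0264
gripper_force: 24.8
```

>>> apply_moves(
  motion=[0, 0, 0, 0, 0, 0.0015, 0.015, 0, 0, 0, 0, 0, 0, 0.015, 0, 0, 0, 0, 0, 0, 0.015],
)

```text
clock: 29.05
position: [0.4546, 0.0024, 0.0176]
eef_rot: [0.659, 0.752, 0.0, 0.001]
wrist_force: [-3.0, 1.3, 13.0]
width: 0.0266
gripper_force: 26.5
```

>>> apply_moves(
  motion=[0, 0, 0, 0, 0, 0, 0.045, 0, 0, 0, 0, 0, 0, 0.045, 0, 0, 0, 0, 0, 0, 0.045, 0, 0, 0, 0, 0, -0.01, 0.045, 0, 0, 0, 0, 0, -0.02, 0.045, 0, 0, 0, 0, 0, -0.03, 0.045, 0, 0, 0, 0, 0, -0.03, 0.045, 0, 0, 0, 0, 0, -0.03, 0.045, 0, 0, 0, 0, 0, -0.03, 0.045, 0, 0, 0, 0.03, 0, -0.02, 0.045, 0, 0, 0, 0.03, 0, -0.02, 0.045, 0, 0, 0, 0.03, 0, 0, 0.045, 0, 0, 0, 0.03, 0, 0, 0.045, 0, 0, 0, 0.03, 0, 0, 0.045, 0, 0, 0, 0, 0, 0, 0.045, 0, 0, 0, 0, 0, 0, 0.045],
)

```text
clock: 30.65
position: [0.4341, 0.1514, 0.2067]
eef_rot: [0.658, 0.753, 0.0, 0.0]
wrist_force: [-0.2, 0.1, 0.1]
width: 0.0452
gripper_force: 0.0
```

```bash
python3 - <<'E'
from station import arm
from h import *
d=arm.get_image("wrist"); cv2.imwrite("pics/end.png",d["img"][:,:,::-1]); P=cloud(d)
for k in blobs(d,(140,60,80),(179,255,255),200): print("pink",cv2.boundingRect(k),rect(plane(d,k,.020)))
for n,(x,y),r in (("jar",(.535,.013),.04),("drop",(.546,-.07),.03),("disp",(.465,-.08),.02),("wax",(.454,.002),.012)):
    q=P[np.hypot(P[...,0]-x,P[...,1]-y)<r]; z=q[:,2].max(); t=q[q[:,2]>z-.006]; print(n,z.round(4),((t.min(0)+t.max(0))/2).round(4))
E
```

```text
jar 0.073 [0.5122 0.0085 0.0702]
drop 0.0264 [ 0.5301 -0.0459  0.0252]Traceback (most recent call last):
  File "<stdin>", line 6, in <module>
    return umr_maximum(a, axis, None, out, keepdims, initial, where)
ValueError: zero-size array to reduction operation maximum which has no identity
```

View pics/end.png

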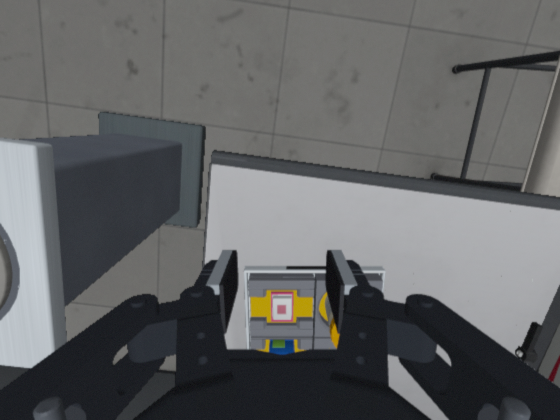

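The wrist camera looks past the tray here, with the cassette at (281,308), so I'll use the top and scene cameras for the final check.

```bash
python3 - <<'E'
from station import arm
from h import *
for v in ("top","scene"):
    d=arm.get_image(v); P=cloud(d); print(v)
    if v=="scene": cv2.imwrite("pics/end2.png",cv2.resize(d["img"][150:320,120:420,::-1],(800,453)))
    for n,(x,y),r,b in (("jar",(.535,.013),.04,.01),("drop",(.546,-.07),.03,.015),("disp",(.465,-.08),.035,.006),("wax",(.454,.002),.022,.005),("whitejar",(.566,-.3495),.04,.01),("case",(.537,-.2495),.03,.006)):
        q=P[np.hypot(P[...,0]-x,P[...,1]-y)<r]
        if len(q): z=q[:,2].max(); t=q[q[:,2]>z-b]; print(" ",n,z.round(4),((t.min(0)+t.max(0))/2).round(4))
    for k in blobs(d,(140,60,80),(179,255,255),60): print(" pink",cv2.boundingRect(k),rect(plane(d,k,.020)))
E
```

```text
top
  jar 0.0773 [0.5368 0.0128 0.0723]
  drop 0.1114 [ 0.5448 -0.0692  0.1052]
  disp 0.0523 [ 0.4652 -0.0798  0.0493]
  wax 0.0346 [0.4544 0.0045 0.0322]
  whitejar 0.0615 [ 0.5674 -0.3493  0.0565]
  case 0.0302 [ 0.5378 -0.251   0.0272]
scene
  jar 0.0716 [0.5347 0.013  0.0667]
  drop 0.1083 [ 0.5413 -0.0697  0.1009]
  disp 0.0452 [ 0.4618 -0.0796  0.0422]
  wax 0.0278 [0.4515 0.0032 0.0254]
  whitejar 0.0547 [ 0.5634 -0.349   0.0497]
  case 0.0241 [ 0.5334 -0.2501  0.0214]
 pink (192, 148, 17, 11) (array([ 845.3, -165.4]), array([25.3, 57.1]), 101.7)
```

View pics/end2.png

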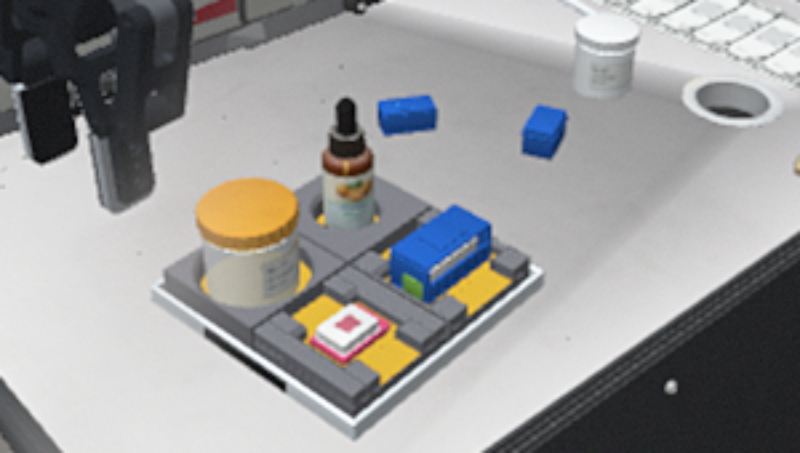

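All four items are seated and centred, the look-alikes have not moved, and the arm is clear.

```bash
python3 -c "
from station import arm
print(arm.finish_job())"
```

```text
the job is handed in; nothing more can be done
None
```

The recut kit is made up and handed in: all four items are in their own inserts, upright and down on the floor, and the white-capped jar and blue case are where they stood. The final camera check agreed; the hand-in gave no verdict.

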